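# Find the unlatched clean-out cover and push it open

### The job

One of the four identical steel covers on the settling tank has been left unlatched for cleaning out: press gently on the far ends of the covers, the short side beyond the pivots, until you find the one that rocks, then push that cover right over until it stands fully open against its stop. Only press and push: do not pinch, lift or carry anything, leave the other three covers shut and the things on and around the tank where they are, and finish clear of everything.

Things in the scene. Friction and masses are not known exactly. Their poses are not given: they have to be found in the camera images.
- tank: grey fixed settling tank, 300 (x) x 414 (y) x 110 mm high, flat deck 110 mm above the table. Origin on its underside, below the covers' pivot line, midway across; x points away from the robot, y along the row of four flush steel covers, whose centre lines lie at y = +157, +65, -65, -157 mm (covers 1 to 4). All but one, any of them, are latched out of sight underneath; all look alike
- deck (a point): middle of the deck top, on the pivot line (x = 0 of the tank); axes as the tank's. Half-round pivot bearings 5 mm high stand on the deck bars on this line. Each cover's opening is 164 x 80 mm (x -102 to +62 mm of the tank) and clear for 80 mm below the deck; the deck runs on 63 mm on the near side of the openings and 73 mm beyond them
- cover_1 (a joint): tilt of cover 1, rad: 0 shut, grows as the far end sinks and the near end rises, 1.57 upright, 1.75 stop. Steel plate 160 x 76 x 4 mm, 0.4 kg; pivot line along y 60 mm from the far edge, 100 mm from the near edge, 2 mm below the top face. Latched: gives under 1 mm. Unlatched: 2 to 5 N on its far end tips it, and the stiff pivot keeps it at any angle. Cannot tip the other way
- cover_1_far (a point): point on the top face of cover 1, on its centre line, 40 mm beyond the pivot (20 mm from the far edge): the place to press. Moves with the cover; axes as the tank's while closed
- cover_1_lip (a point): middle of the top near edge of cover 1, 100 mm from the pivot towards the robot. Rises as the cover tips: 48 mm above the deck at 0.5 rad, 98 mm when upright. Moves with the cover
- cover_2 (a joint): tilt of cover 2, rad: 0 shut, grows as the far end sinks and the near end rises, 1.57 upright, 1.75 stop. Steel plate 160 x 76 x 4 mm, 0.4 kg; pivot line along y 60 mm from the far edge, 100 mm from the near edge, 2 mm below the top face. Latched: gives under 1 mm. Unlatched: 2 to 5 N on its far end tips it, and the stiff pivot keeps it at any angle. Cannot tip the other way
- cover_2_far (a point): point on the top face of cover 2, on its centre line, 40 mm beyond the pivot (20 mm from the far edge): the place to press. Moves with the cover; axes as the tank's while closed
- cover_2_lip (a point): middle of the top near edge of cover 2, 100 mm from the pivot towards the robot. Rises as the cover tips: 48 mm above the deck at 0.5 rad, 98 mm when upright. Moves with the cover
- cover_3 (a joint): tilt of cover 3, rad: 0 shut, grows as the far end sinks and the near end rises, 1.57 upright, 1.75 stop. Steel plate 160 x 76 x 4 mm, 0.4 kg; pivot line along y 60 mm from the far edge, 100 mm from the near edge, 2 mm below the top face. Latched: gives under 1 mm. Unlatched: 2 to 5 N on its far end tips it, and the stiff pivot keeps it at any angle. Cannot tip the other way
- cover_3_far (a point): point on the top face of cover 3, on its centre line, 40 mm beyond the pivot (20 mm from the far edge): the place to press. Moves with the cover; axes as the tank's while closed
- cover_3_lip (a point): middle of the top near edge of cover 3, 100 mm from the pivot towards the robot. Rises as the cover tips: 48 mm above the deck at 0.5 rad, 98 mm when upright. Moves with the cover
- cover_4 (a joint): tilt of cover 4, rad: 0 shut, grows as the far end sinks and the near end rises, 1.57 upright, 1.75 stop. Steel plate 160 x 76 x 4 mm, 0.4 kg; pivot line along y 60 mm from the far edge, 100 mm from the near edge, 2 mm below the top face. Latched: gives under 1 mm. Unlatched: 2 to 5 N on its far end tips it, and the stiff pivot keeps it at any angle. Cannot tip the other way
- cover_4_far (a point): point on the top face of cover 4, on its centre line, 40 mm beyond the pivot (20 mm from the far edge): the place to press. Moves with the cover; axes as the tank's while closed
- cover_4_lip (a point): middle of the top near edge of cover 4, 100 mm from the pivot towards the robot. Rises as the cover tips: 48 mm above the deck at 0.5 rad, 98 mm when upright. Moves with the cover
- dressing_stick: black dressing stick, 22 x 100 x 22 mm high, lying along y on the far deck strip of the tank; origin in its underside (bystander, to be left where it is)
- slab: pale cut slab, 36 x 34 x 9 mm, lying in the middle of the near deck strip of the tank; origin in its underside (bystander, to be left where it is)
- stone_blank: domed green stone blank, 34 mm across, 15 mm high, on the 50 mm wide middle bar of the deck between covers 2 and 3; origin in its underside (bystander, to be left where it is)
- bottle: clear closed water bottle, 64 mm across, 170 mm high, standing right of the tank; origin in its underside (bystander, to be left where it is)
- jar: closed glass jar, 68 mm across, 75 mm high, standing right of the tank; origin in its underside (bystander, to be left where it is)
- brush: hand brush lying on the table left of the tank, nearer the robot; origin in its underside (bystander, to be left where it is)
- wedge_block: wooden block 90 x 45 x 35 mm lying on the table left of the tank; origin in its underside (bystander, to be left where it is)

How it is judged:
By the outcome, as a careful person would: the job done as asked, in the order asked, and still so for the second after the job is handed in, with the robot touching nothing.
It also fails if it takes over 58 s, if anything falls off the work surface, if the arm or the gripper's body presses on something with over 40 N, if the wrist force passes 120 N, or if a joint passes its speed limit or range.

### The arm

A 6-joint arm with a two-finger parallel gripper is mounted at the origin on the work surface. World frame = base frame: x ahead of the robot, y to its left, z up, the work surface at z = 0. Lengths are in m, angles in rad, forces in N, time in s.
With the tool pointing down it reaches from about 0.225 to 0.875 m from the base axis. Payload 3.4 kg.
Tool frame: the origin (TCP) lies at the very end of the fingers, on their centre line; the grasp point (between the pads) lies 19 mm behind it (arm.hold_point_z is the distance from the TCP to the grasp point, in m); x points along the fingers, y is the direction in which the jaws open and shut, and the axes are right-handed (so a half turn about x gives the same grasp; the last joint's range is limited). The gripper opens to 85 mm and grips with 20 to 120 N. Pads are 22 mm wide; open, the fingers measure 114 mm over their backs; the gripper's body (76 mm by 85 mm) begins 54 mm behind the grasp point. The pads swing forward as they close: fully open they stand 13 mm farther back than shut.
Start: joints at [-1.36, 0.276, 1.505, -0, 1.361, -0.121], TCP at [0.187, -0.544, 0.231] pointing down, gripper open.
Joint ranges: [-2.89, 2.89], [-0.75, 2.08], [0.22, 2.7], [-1.18, 4.32], [0.11, 2.71], [-2.7, 2.7]. Speed limits (rad/s): [2.57, 2.57, 3.14, 3.14, 3.14, 3.14].

### API

Orientations are given as [roll, pitch, yaw] about the fixed x, y, z axes, in that order (R = Rz(yaw) Ry(pitch) Rx(roll)).
In Python, from cell import monitor, cams, hand_in, arm gives the robot as it stands.
- The arm moves only by the tool jog_arm, never from a script. Its argument "motion" is one flat list of numbers, 5 for each row, row after row: the shift along the world's x, y, z in units of 100 mm (1.0 is 100 mm), then the turn about the world's z in units of 30 degrees (1.0 is 30 degrees), then the closure, from -1 (fully open) to 1 (shut). In form: [dx, dy, dz, roll, hand, dx, dy, dz, roll, hand, ...]. A call has 1 to 20 rows; each row is the pose to reach, as a shift and turn from the pose commanded when the call began; what a row does not reach only later rows make up. A row lasts 1/8 s, in which the tool goes at most 62.5 mm and 10.7 degrees, less where a joint would pass 70% of its speed; a pose out of reach is approached as far as the arm can. A call with a number of a shift or a turn outside -1 to 1 is refused whole. A call with a gripper value outside its range is refused whole. The fingers move at their own pace and stop on an object; the grip force is fixed at half the most. Time passes only in rows, so rows that repeat a pose let the fingers close. It gives the time, the measured TCP pose, the force and the opening at its end, in the units of the state.
- monitor.read_state(): the state, without advancing time (a new reading comes with each control period).
- cams.grab_frame(name): name is "scene" or "top" or "wrist"; returns a dict with "pixels" (480x640x3 uint8, red, green, blue), "z_map" (480x640 float32, m along the optical axis (not along the pixel's ray), 0 where there is no reading), "fovy" (degrees; the focal length in pixels is half the picture's height over the tangent of half this angle, whatever the lens; pixels are square), "cx", "cy" (the principal point, pixels), "position" and "rotation" of the camera in the world. Camera axes: x right, y down, z forward; pixel columns grow to the right and rows downward; lengths in m; the calibration is good to about 2 mm. A picture is of the moment at which its call begins.
- hand_in(): hands the job in, once; it reports no verdict.
The state is a dict: "t": time; "joint_pos": joint angles; "qd": joint speeds; "effort": joint torques, N m; "tcp_pos": TCP position; "tool_rot": TCP orientation; "ft_force": force on the tool from outside, world axes, zero at the start; "ft_torque": the same for the moment, N m; "finger_gap": opening from 0.0 (shut) to 1.0 (fully open).
Only numpy, scipy, OpenCV 4.12 (cv2) and the standard library are available. Lean on these libraries where they do the work, as an engineer would, in place of code of your own. Each camera call takes 0.05 s, during which the arm holds its last target.

## Working session

There is one attempt and no reset: what is moved stays moved. The work goes in short steps, Python scripts to look and compute and a tool call to move; the robot and the scene stay as the last step left them, time stands still between calls to the robot, and variables do not carry over. Pictures are saved under pics/ and viewed, and the job is handed in when it is done.

Besides the shell and the picture viewer there is one more tool, called as a command line: name --argument value ..., lists and objects as JSON in quotes. jog_arm: Moves the arm, as the interface text tells. Shifts and turns lie within -1 to 1; 1 stands for 100 mm of shift or 30 degrees of turn. Its arguments: {"type":"object","properties":{"motion":{"type":"array","items":{"type":"number"}}},"required":["motion"]}

```bash
mkdir -p pics; ls; python3 - <<'E'
from cell import monitor,cams
import cv2,numpy as np,pickle
s=monitor.read_state();print(s)
for n in ["scene","top"]:
    f=cams.grab_frame(n);pickle.dump(f,open(f"{n}.pkl","wb"))
    cv2.imwrite(f"pics/{n}0.png",f["pixels"][:,:,::-1]);print(n,f["fovy"],f["cx"],f["cy"],f["position"],f["rotation"])
E
```

```text
pics
{'t': 0.0, 'joint_pos': array([-1.35999770e+00,  2.76588092e-01,  1.50612763e+00, -1.68368649e-05,
        1.36066250e+00, -1.20993209e-01]), 'qd': array([-9.79460249e-04,  7.23888889e-04,  1.67618600e-05,  4.62844754e-04,
        1.92635489e-04, -1.50118915e-03]), 'effort': array([-3.06278998e-03, -4.16778517e+01, -2.45804572e+01, -1.78195087e-04,
        1.12029217e-02, -3.33027728e-06]), 'tcp_pos': array([ 0.18718375, -0.54313602,  0.23044582]), 'tool_rot': array([-1.68257131,  1.56901069,  1.79081671]), 'ft_force': array([0.32866657, 0.4250401 , 0.51261135]), 'ft_torque': array([ 0.019411  ,  0.02181307, -0.00701775]), 'finger_gap': 1.001864497128786}
scene 48.75226511724735 319.6605733636363 243.2276232934592 [ 1.39188974 -0.6301804   0.81869472] [-2.15606588  0.01085264  0.9417058 ]
top 55.30414138286067 322.2493846507699 237.0637334442575 [ 0.43587959 -0.01195723  1.11071468] [-3.01676007  0.01730623 -1.55360717]
```

View pics/top0.png

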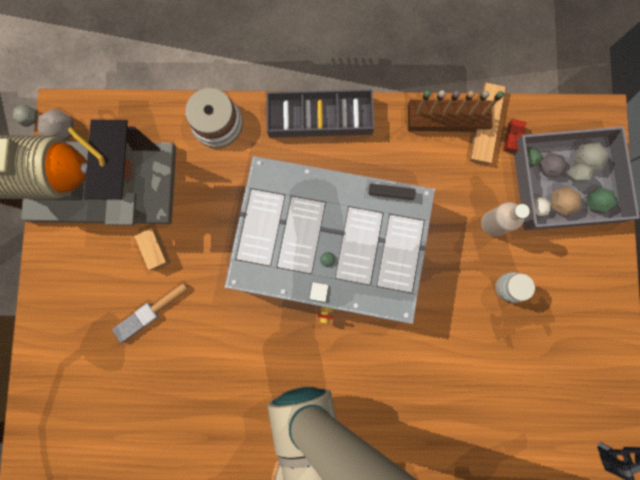

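View pics/scene0.png

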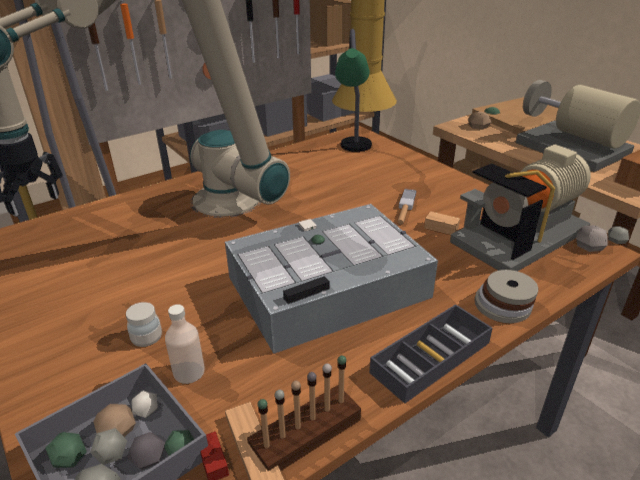

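The top view shows the tank turned slightly. The covers are at about x-px 261, 301, 360 and 402 (covers 1 to 4), the stick is at (392,191), the stone at (327,259) and the slab at (319,292). Next I'll measure the tank pose.

```bash
cat > h.py <<'E'
import numpy as np,cv2
from scipy.spatial.transform import Rotation as R
def ray(f,uv,z):
    uv=np.atleast_2d(uv).astype(float);fl=240/np.tan(np.radians(f["fovy"])/2)
    d=np.c_[(uv[:,0]-f["cx"])/fl,(uv[:,1]-f["cy"])/fl,np.ones(len(uv))]
    d=d@R.from_euler('xyz',f["rotation"]).as_matrix().T if np.size(f["rotation"])==3 else d@np.array(f["rotation"]).T
    p=np.array(f["position"]);return p+d*((z-p[2])/d[:,2])[:,None]
def proj(f,P):
    P=np.atleast_2d(P);fl=240/np.tan(np.radians(f["fovy"])/2)
    c=(P-f["position"])@R.from_euler('xyz',f["rotation"]).as_matrix()
    return np.c_[f["cx"]+fl*c[:,0]/c[:,2],f["cy"]+fl*c[:,1]/c[:,2]]
def pts(f):
    v,u=np.mgrid[0:480,0:640];fl=240/np.tan(np.radians(f["fovy"])/2);z=f["z_map"]
    c=np.stack([(u-f["cx"])/fl*z,(v-f["cy"])/fl*z,z],-1)
    return c@R.from_euler('xyz',f["rotation"]).as_matrix().T+f["position"]
E
python3 - <<'E'
from h import *;import pickle
for n in ["top","scene"]:
    f=pickle.load(open(n+".pkl","rb"));P=pts(f)
    m=((P[...,2]>.10)&(P[...,2]<.12)&(P[...,0]>.25)&(P[...,0]<.75)&(abs(P[...,1])<.3)).astype(np.uint8)
    m=cv2.morphologyEx(m,cv2.MORPH_OPEN,np.ones((5,5)))
    k,l,st,_=cv2.connectedComponentsWithStats(m);i=1+np.argmax(st[1:,4])
    q=P[l==i];print(n,"deck z",np.median(q[:,2]),cv2.minAreaRect((q[:,:2]*1000).astype(np.float32)))
    g=f["pixels"].min(2)
    hm=((g>150)&(l==i)).astype(np.uint8)
    hm=cv2.morphologyEx(hm,cv2.MORPH_CLOSE,np.ones((3,3)))
    for c in cv2.findContours(hm,cv2.RETR_EXTERNAL,2)[0]:
        if cv2.contourArea(c)<800: continue
        w=ray(f,c[:,0],.11)[:,:2]*1000
        print(cv2.minAreaRect(w.astype(np.float32)))
    # bystanders heights
    m2=(P[...,2]>.116)&(P[...,2]<.14)&(P[...,0]>.3)&(P[...,0]<.7)&(abs(P[...,1])<.25)
    k,l2,st,_=cv2.connectedComponentsWithStats(m2.astype(np.uint8))
    for j in range(1,k):
        if st[j,4]>20: q=P[l2==j];print("obj",st[j,4],q.mean(0).round(4),q[:,2].max().round(4))
E
```

```text
top deck z 0.10950620578544279 ((560.1983642578125, -10.699203491210938), (415.1182556152344, 300.3533935546875), 80.1624755859375)
((411.5867004394531, -98.78496551513672), (191.2888641357422, 52.03769302368164), 87.70042419433594)
((560.5997314453125, -9.352508544921875), (411.3094177246094, 297.4979553222656), 80.25405883789062)
obj 525 [ 0.661  -0.1431  0.1302] 0.137
obj 159 [ 0.511  -0.005   0.1214] 0.1281
obj 241 [0.4409 0.0128 0.1187] 0.124
scene deck z 0.11016936986633064 ((558.5288696289062, -10.48748779296875), (418.4209289550781, 310.961669921875), 80.2994155883789)
((529.3335571289062, -164.67092895507812), (75.04061889648438, 159.1394500732422), 79.01717376708984)
((545.0084228515625, -74.44308471679688), (74.14363098144531, 158.99240112304688), 80.2663803100586)
((565.5736083984375, 54.96802520751953), (73.30439758300781, 162.4808349609375), 80.07859802246094)
((583.8055419921875, 149.62664794921875), (85.11254119873047, 166.7705078125), 79.5231704711914)
obj 111 [0.4429 0.0104 0.1191] 0.1236
obj 85 [ 0.5169 -0.0099  0.1214] 0.1268
obj 579 [ 0.6671 -0.1483  0.1282] 0.1351
```

```bash
python3 - <<'E'
from h import *;import pickle
from cell import monitor
s=monitor.read_state();M=R.from_euler('xyz',s["tool_rot"]).as_matrix();print(M.round(3))
print("jaw az",np.degrees(np.arctan2(M[1,1],M[0,1])))
yaw=np.radians(-9.8);f=pickle.load(open("top.pkl","rb"));P=pts(f)
Rz=R.from_euler('z',yaw).as_matrix();O=np.array([.5743,-.0132,0])
for x in (40,-150,-130,-102):
  for i,y in enumerate((157,65,-65,-157)): print(x,i+1,(O+Rz@[x/1e3,y/1e3,.11]).round(4))
m=(P[...,2]>.04)&(P[...,1]<-.25)&(P[...,2]<.19)&(P[...,0]>.3)
k,l,st,_=cv2.connectedComponentsWithStats(m.astype(np.uint8))
for j in range(1,k):
  if st[j,4]>60: q=P[l==j];print(st[j],q.min(0).round(3),q.max(0).round(3))
E
```

```text
[[-0.     0.326 -0.945]
 [ 0.002 -0.945 -0.326]
 [-1.    -0.002 -0.   ]]
jaw az -70.9894573154746
40 1 [0.6404 0.1347 0.11  ]
40 2 [0.6248 0.044  0.11  ]
40 3 [ 0.6027 -0.0841  0.11  ]
40 4 [ 0.587  -0.1747  0.11  ]
-150 1 [0.4532 0.167  0.11  ]
-150 2 [0.4376 0.0764 0.11  ]
-150 3 [ 0.4154 -0.0517  0.11  ]
-150 4 [ 0.3998 -0.1424  0.11  ]
-130 1 [0.4729 0.1636 0.11  ]
-130 2 [0.4573 0.073  0.11  ]
-130 3 [ 0.4351 -0.0551  0.11  ]
-130 4 [ 0.4195 -0.1458  0.11  ]
-102 1 [0.5005 0.1589 0.11  ]
-102 2 [0.4849 0.0682 0.11  ]
-102 3 [ 0.4627 -0.0599  0.11  ]
-102 4 [ 0.4471 -0.1505  0.11  ]
[444  91  16  24 130] [ 0.871 -0.29   0.041] [ 0.886 -0.275  0.15 ]
[457  91  18  24 134] [ 0.871 -0.322  0.041] [ 0.886 -0.308  0.151]
[470  91  20  24 138] [ 0.871 -0.355  0.041] [ 0.887 -0.339  0.151]
[483  91  21  24 142] [ 0.871 -0.386  0.043] [ 0.887 -0.372  0.152]
[ 486  127  154  108 2946] [ 0.583 -0.722  0.04 ] [ 0.84  -0.373  0.174]
[567 143  43  41 857] [ 0.705 -0.67   0.04 ] [ 0.807 -0.568  0.074]
[546 155  20  18 195] [ 0.734 -0.565  0.04 ] [ 0.776 -0.521  0.049]
[557 188  24  26 414] [ 0.636 -0.596  0.04 ] [ 0.696 -0.544  0.055]
[598 191  18  18 168] [ 0.649 -0.677  0.04 ] [ 0.69  -0.639  0.05 ]
[501 273  34  30 783] [ 0.426 -0.469  0.04 ] [ 0.493 -0.405  0.08 ]
```

jog_arm --motion '[0.5, 0.5, 0, -0.35, 1, 1, 1, 0, -0.7, 1, 1, 1, 0, -0.96, 1, 1, 1, 0, -0.96, 1]'

```text
t: 0.6
tcp_pos: [0.2881, -0.4423, 0.2311]
tool_rot: [-0.901, 1.57, 2.074]
ft_force: [-0.3, -0.6, -0.4]
finger_gap: 0.145
```

jog_arm --motion '[0.5, 0.5, 0, 0, 1, 1, 1, 0, 0, 1, 1, 1, 0, 0, 1]'

```text
t: 0.98
tcp_pos: [0.3884, -0.3424, 0.2311]
tool_rot: [-1.177, 1.57, 1.798]
ft_force: [-0.0, -0.6, 0.0]
finger_gap: -0.004
```

jog_arm --motion '[0.5, 0.5, 0, 0, 1, 1, 1, 0, 0, 1, 1, 1, 0, 0, 1]'

```text
t: 1.35
tcp_pos: [0.4888, -0.243, 0.231]
tool_rot: [1.458, 1.57, -1.85]
ft_force: [-0.3, 0.6, -0.1]
finger_gap: 0.002
```

jog_arm --motion '[0.5, 0.4, 0, 0, 1, 1, 0.68, 0, 0, 1, 1, 0.68, -0.4, 0, 1, 1, 0.68, -0.9, 0, 1, 1, 0.68, -0.95, 0, 1, 1, 0.68, -0.95, 0, 1, 1, 0.68, -0.95, 0, 1]'

```text
t: 2.22
tcp_pos: [0.5886, -0.1771, 0.1387]
tool_rot: [2.832, 1.566, -0.481]
ft_force: [-0.6, -0.4, 0.4]
finger_gap: 0.0
```

```bash
python3 - <<'E'
from h import *
from cell import monitor,cams
for n in ("scene","wrist"):
  f=cams.grab_frame(n);cv2.imwrite(f"pics/{n}1.png",f["pixels"][:,:,::-1])
s=monitor.read_state();M=R.from_euler('xyz',s["tool_rot"]).as_matrix();print(s["tcp_pos"],s["ft_force"],s["joint_pos"]);print(M.round(3))
E
```

```text
[ 0.5883269  -0.17654917  0.13841505] [0.30663277 1.51504069 0.44139611] [-4.04612058e-01  3.94405558e-01  1.56442949e+00 -2.72188088e-04
  1.17887167e+00  1.33739499e+00]
[[ 0.003 -0.17  -0.985]
 [-0.002 -0.985  0.17 ]
 [-1.     0.001 -0.004]]
```

View pics/scene1.png

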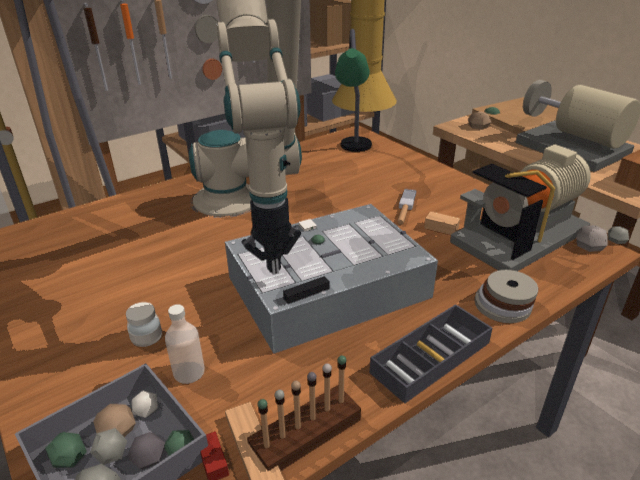

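View pics/wrist1.png

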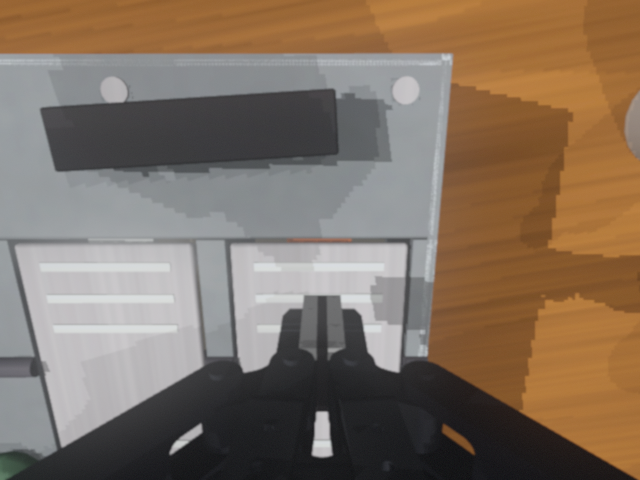

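Position is right: the closed fingertips are over the far end of cover 4. The wrist view shows a reddish strip at its far edge, which proves nothing, so I'll press.

jog_arm --motion '[0, 0, -0.15, 0, 1, 0, 0, -0.22, 0, 1, 0, 0, -0.23, 0, 1, 0, 0, -0.23, 0, 1]'

```text
t: 2.82
tcp_pos: [0.5873, -0.1756, 0.1131]
tool_rot: [0.119, 1.57, 3.09]
ft_force: [0.5, -0.2, -0.0]
finger_gap: 0.001
```

jog_arm --motion '[0, 0, -0.01, 0, 1, 0, 0, -0.02, 0, 1, 0, 0, -0.03, 0, 1, 0, 0, -0.03, 0, 1]'

```text
t: 3.32
tcp_pos: [0.5872, -0.1757, 0.1103]
tool_rot: [0.474, 1.571, -2.839]
ft_force: [-0.2, 0.6, 0.3]
finger_gap: -0.001
```

jog_arm --motion '[0, 0, -0.01, 0, 1, 0, 0, -0.02, 0, 1, 0, 0, -0.02, 0, 1]'

```text
t: 3.7
tcp_pos: [0.5874, -0.1757, 0.1097]
tool_rot: [2.756, 1.57, -0.556]
ft_force: [-2.0, 0.7, 6.5]
finger_gap: -0.0
```

jog_arm --motion '[0, 0, -0.01, 0, 1, 0, 0, -0.02, 0, 1, 0, 0, -0.02, 0, 1]'

```text
t: 4.08
tcp_pos: [0.5874, -0.1757, 0.1096]
tool_rot: [2.801, 1.569, -0.511]
ft_force: [-4.3, 1.5, 16.7]
finger_gap: -0.001
```

Cover 4 resists with 17 N and no travel, so it's latched. On to cover 3.

jog_arm --motion '[0, 0, 0.25, 0, 1, 0.08, 0.45, 0.3, 0, 1, 0.16, 0.91, 0.25, 0, 1, 0.16, 0.91, 0.1, 0, 1, 0.16, 0.91, 0.06, 0, 1, 0.16, 0.91, 0.06, 0, 1]'

```text
t: 4.82
tcp_pos: [0.6029, -0.0857, 0.1117]
tool_rot: [0.37, 1.569, -2.944]
ft_force: [0.9, -0.7, 0.1]
finger_gap: -0.003
```

jog_arm --motion '[0, 0, -0.01, 0, 1, 0, 0, -0.02, 0, 1, 0, 0, -0.03, 0, 1, 0, 0, -0.03, 0, 1]'

```text
t: 5.32
tcp_pos: [0.6035, -0.0852, 0.1097]
tool_rot: [2.304, 1.57, -1.008]
ft_force: [-0.0, -0.7, 1.8]
finger_gap: -0.004
```

jog_arm --motion '[0, 0, -0.01, 0, 1, 0, 0, -0.02, 0, 1, 0, 0, -0.02, 0, 1]'

```text
t: 5.7
tcp_pos: [0.6035, -0.0852, 0.1096]
tool_rot: [2.531, 1.569, -0.781]
ft_force: [-4.0, -0.7, 11.0]
finger_gap: 0.002
```

Cover 3 is latched too (11 N, no travel). Now cover 2.

jog_arm --motion '[0, 0, 0.25, 0, 1, 0.08, 0.45, 0.3, 0, 1, 0.16, 0.9, 0.3, 0, 1]'

```text
t: 6.08
tcp_pos: [0.62, 0.006, 0.138]
tool_rot: [-2.838, 1.569, 0.131]
ft_force: [0.1, 0.6, -0.5]
finger_gap: -0.004
```

jog_arm --motion '[0.06, 0.4, 0, 0, 1, 0.06, 0.4, -0.15, 0, 1, 0.06, 0.4, -0.25, 0, 1, 0.06, 0.4, -0.25, 0, 1]'

```text
t: 6.58
tcp_pos: [0.6244, 0.0444, 0.111]
tool_rot: [0.264, 1.568, -3.049]
ft_force: [-0.3, -0.3, 0.1]
finger_gap: -0.002
```

jog_arm --motion '[0, 0, -0.01, 0, 1, 0, 0, -0.02, 0, 1, 0, 0, -0.03, 0, 1, 0, 0, -0.03, 0, 1]'

```text
t: 7.08
tcp_pos: [0.6255, 0.045, 0.1097]
tool_rot: [2.563, 1.57, -0.749]
ft_force: [0.8, -1.0, 1.0]
finger_gap: -0.003
```

jog_arm --motion '[0, 0, -0.01, 0, 1, 0, 0, -0.02, 0, 1, 0, 0, -0.02, 0, 1]'

```text
t: 7.45
tcp_pos: [0.6255, 0.045, 0.1096]
tool_rot: [2.759, 1.569, -0.553]
ft_force: [-2.6, -0.8, 10.6]
finger_gap: 0.002
```

Cover 2 is latched (11 N, no travel). By elimination it's cover 1; I'll press it to confirm.

jog_arm --motion '[0, 0, 0.25, 0, 1, 0.08, 0.45, 0.3, 0, 1, 0.15, 0.9, 0.25, 0, 1, 0.15, 0.9, 0.1, 0, 1, 0.15, 0.9, 0.05, 0, 1, 0.15, 0.9, 0.05, 0, 1]'

```text
t: 8.2
tcp_pos: [0.6397, 0.1343, 0.1115]
tool_rot: [0.501, 1.569, -2.813]
ft_force: [0.5, 0.0, -0.4]
finger_gap: 0.003
```

jog_arm --motion '[0, 0, -0.01, 0, 1, 0, 0, -0.02, 0, 1, 0, 0, -0.03, 0, 1, 0, 0, -0.04, 0, 1, 0, 0, -0.04, 0, 1]'

```text
t: 8.82
tcp_pos: [0.6406, 0.1349, 0.1087]
tool_rot: [2.569, 1.57, -0.743]
ft_force: [-0.1, -1.7, 2.2]
finger_gap: -0.004
```

jog_arm --motion '[0, 0, -0.01, 0, 1, 0, 0, -0.02, 0, 1, 0, 0, -0.03, 0, 1, 0, 0, -0.03, 0, 1]'

```text
t: 9.32
tcp_pos: [0.6404, 0.1354, 0.1052]
tool_rot: [-2.767, 1.571, 0.204]
ft_force: [1.0, -1.0, 1.7]
finger_gap: -0.003
```

Cover 1 gives (about 4 mm at 2 N), so it's the loose one. Pressing it down further.

jog_arm --motion '[0, 0, -0.06, 0, 1, 0, 0, -0.12, 0, 1, 0, 0, -0.18, 0, 1, 0, 0, -0.24, 0, 1, 0, 0, -0.27, 0, 1, 0, 0, -0.27, 0, 1]'

```text
t: 10.07
tcp_pos: [0.6401, 0.1354, 0.0776]
tool_rot: [0.262, 1.57, -3.051]
ft_force: [0.4, -0.9, -0.1]
finger_gap: -0.002
```

```bash
python3 - <<'E'
from h import *
from cell import cams
for n in ("scene","top"):
  f=cams.grab_frame(n);cv2.imwrite(f"pics/{n}2.png",f["pixels"][:,:,::-1])
E
```

```text
(no output)
```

View pics/scene2.png

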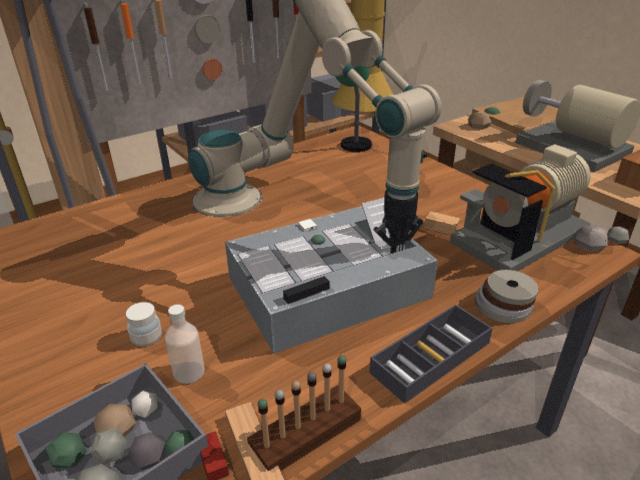

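Cover 1 stands tilted, with its lip near (375,205) in the scene view; the others are flat. Now I'll withdraw upward and go round to the near side.

jog_arm --motion '[0, 0, 0.4, 0, 1, 0, 0, 0.8, 0, 1, 0, 0, 1, 0, 1]'

```text
t: 10.55
tcp_pos: [0.6409, 0.1354, 0.1807]
tool_rot: [-2.893, 1.568, 0.077]
ft_force: [0.6, 0.1, -0.6]
finger_gap: -0.001
```

jog_arm --motion '[0, 0, 0.6, 0, 1, -0.3, 0.05, 0.8, 0, 1, -0.9, 0.15, 0.8, 0, 1, -0.9, 0.15, 0.8, 0, 1]'

```text
t: 11.05
tcp_pos: [0.5446, 0.1508, 0.2581]
tool_rot: [0.212, 1.566, -3.099]
ft_force: [0.8, -0.3, 0.2]
finger_gap: -0.001
```

jog_arm --motion '[-0.5, 0.1, 0, 0, 1, -0.97, 0.17, 0, 0, 1, -0.97, 0.17, 0, 0, 1, -0.97, 0.17, -0.3, 0, 1, -0.97, 0.17, -0.5, 0, 1, -0.97, 0.17, -0.5, 0, 1]'

```text
t: 11.8
tcp_pos: [0.4535, 0.1669, 0.2069]
tool_rot: [0.496, 1.568, -2.816]
ft_force: [-0.3, 0.2, 1.1]
finger_gap: -0.001
```

```bash
python3 - <<'E'
from h import *
from cell import cams,monitor
for n in ("scene","top"):
  f=cams.grab_frame(n);cv2.imwrite(f"pics/{n}3.png",f["pixels"][:,:,::-1])
  P=pts(f);Rz=R.from_euler('z',np.radians(-9.8)).as_matrix();Q=(P-np.array([.5743,-.0132,.11]))@Rz
  m=(abs(Q[...,1]-.157)<.025)&(abs(Q[...,0]+.04)<.06)&(Q[...,2]>.01)&(Q[...,2]<.12)
  q=Q[m]; print(n,len(q),q.min(0),q.max(0)); 
  if len(q): print(np.polyfit(q[:,0],q[:,2],1), np.degrees(np.arctan(np.polyfit(q[:,0],q[:,2],1)[0])))
print(monitor.read_state()["tcp_pos"])
E
```

```text
scene 609 [-0.06948131  0.1320375   0.01000968] [-0.00318748  0.18197326  0.07444035]
[-1.04291967  0.00316142] -46.20354924523935
top 595 [-0.06832963  0.13211696  0.01020934] [-0.00590998  0.18196543  0.0753011 ]
[-1.06036671  0.00179822] -46.67822968726293
[0.45460406 0.16729968 0.20869765]
```

View pics/scene3.png

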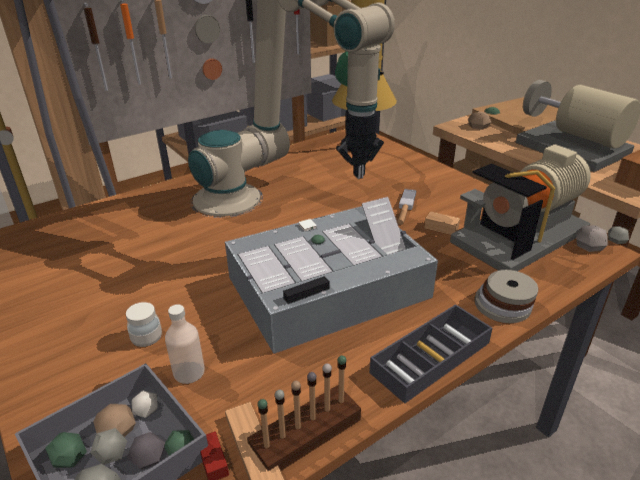

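Both views put cover 1's tilt at about 46°, with its lip 73 mm above the deck. Next I'll push it from the near side, with the tip 55 mm above the deck.

jog_arm --motion '[0, 0, -0.3, 0, 1, 0, 0, -0.42, 0, 1, 0.3, -0.05, -0.42, 0, 1, 0.55, -0.1, -0.42, 0, 1, 0.65, -0.11, -0.42, 0, 1, 0.75, -0.13, -0.42, 0, 1, 0.85, -0.145, -0.42, 0, 1, 0.95, -0.16, -0.42, 0, 1]'

```text
t: 12.9
tcp_pos: [0.5485, 0.1514, 0.1665]
tool_rot: [2.591, 1.571, -0.721]
ft_force: [-1.6, 0.8, 1.3]
finger_gap: -0.001
```

jog_arm --motion '[0.08, -0.015, 0, 0, 1, 0.16, -0.03, 0, 0, 1, 0.24, -0.04, 0, 0, 1, 0.3, -0.05, 0, 0, 1, 0.3, -0.05, 0, 0, 1]'

```text
t: 13.52
tcp_pos: [0.5812, 0.1456, 0.1685]
tool_rot: [-3.124, 1.565, -0.154]
ft_force: [-1.0, -2.0, 8.7]
finger_gap: -0.004
```

```bash
cat > tilt.py <<'E'
from h import *
from cell import cams,monitor
import sys
k=sys.argv[1]
for n in ("scene","top"):
  f=cams.grab_frame(n);cv2.imwrite(f"pics/{n}{k}.png",f["pixels"][:,:,::-1])
  P=pts(f);Rz=R.from_euler('z',np.radians(-9.8)).as_matrix();Q=(P-np.array([.5743,-.0132,.108]))@Rz
  m=(abs(Q[...,1]-.157)<.034)&(abs(Q[...,0])<.06)&(Q[...,2]>.02)&(Q[...,2]<.095)
  q=Q[m]
  if n=="scene": q=q[q[:,0]>np.median(q[:,0])-.03]; a=np.polyfit(q[:,2],q[:,0],1); print(len(q),a,"tilt",np.degrees(np.pi/2+np.arctan(a[0])))
  cv=[(157,1),(65,2),(-65,3),(-157,4)]
  for y,i in cv:
    mm=(abs(Q[...,1]-y/1e3)<.03)&(Q[...,0]>-.09)&(Q[...,0]<-.04)
    print(n,i,"near-half z",np.median(Q[mm][:,2]).round(4) if mm.any() else None)
s=monitor.read_state();print(s["tcp_pos"],(s["tcp_pos"]-np.array([.5743,-.0132,.108]))@Rz,s["ft_force"],s["t"])
E
python3 tilt.py 4
```

```text
670 [-0.08324464  0.00292287] tilt 85.24140520516947
scene 1 near-half z 0.4514
scene 2 near-half z 0.0047
scene 3 near-half z 0.003
scene 4 near-half z 0.003
top 1 near-half z 0.4398
top 2 near-half z 0.004
top 3 near-half z 0.0021
top 4 near-half z 0.002
[0.58102136 0.14566048 0.16847522] [-0.02041628  0.15768641  0.06047522] [-0.01291089 -1.9509625   7.31844363] 13.625
```

View pics/scene4.png

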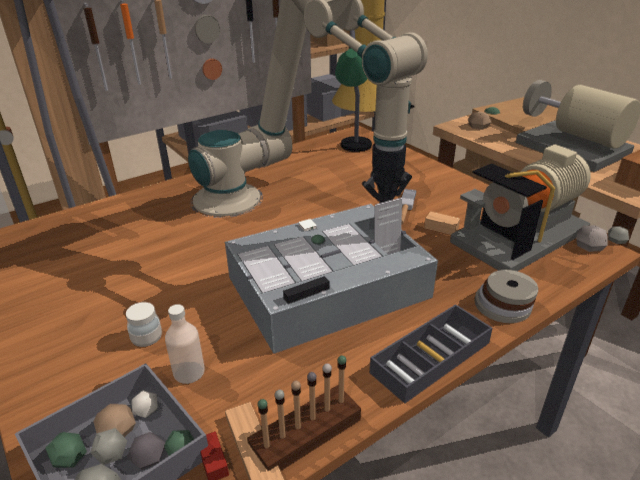

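Tilt is about 85°, but there's 7 N upward, so the lip is catching a ledge on the fingers. I'll raise the tip 17 mm and carry on.

jog_arm --motion '[-0.05, 0.01, 0.08, 0, 1, -0.05, 0.01, 0.17, 0, 1, 0.02, 0, 0.17, 0, 1, 0.07, -0.01, 0.17, 0, 1, 0.12, -0.02, 0.17, 0, 1, 0.12, -0.02, 0.17, 0, 1]'

```text
t: 14.38
tcp_pos: [0.5908, 0.1441, 0.1828]
tool_rot: [1.146, 1.57, -2.166]
ft_force: [0.1, -0.8, -0.6]
finger_gap: 0.001
```

jog_arm --motion '[0.02, 0, 0, 0, 1, 0.04, -0.01, 0, 0, 1, 0.06, -0.01, 0, 0, 1, 0.06, -0.01, 0, 0, 1]'

```text
t: 14.88
tcp_pos: [0.5964, 0.1432, 0.1832]
tool_rot: [1.393, 1.57, -1.919]
ft_force: [0.1, -0.3, -1.3]
finger_gap: 0.003
```

```bash
python3 tilt.py 5
```

```text
581 [0.09347914 0.00293393] tilt 95.34044092442252
scene 1 near-half z 0.4658
scene 2 near-half z 0.0049
scene 3 near-half z 0.003
scene 4 near-half z 0.0031
top 1 near-half z 0.4495
top 2 near-half z 0.005
top 3 near-half z 0.0024
top 4 near-half z 0.0019
[0.59643243 0.14327528 0.18334385] [-0.00482411  0.15795913  0.07534385] [-0.57967797 -0.34254065 -1.08731413] 14.975
```

jog_arm --motion '[0.02, 0, 0, 0, 1, 0.04, -0.01, 0, 0, 1, 0.06, -0.01, 0, 0, 1, 0.06, -0.01, 0, 0, 1]'

```text
t: 15.48
tcp_pos: [0.6027, 0.1422, 0.1833]
tool_rot: [2.944, 1.57, -0.369]
ft_force: [-0.6, -0.0, -0.6]
finger_gap: 0.0
```

jog_arm --motion '[0.01, 0, 0, 0, 1, 0.02, 0, 0, 0, 1, 0.02, 0, 0, 0, 1]'

```text
t: 15.85
tcp_pos: [0.6029, 0.1422, 0.1833]
tool_rot: [0.278, 1.568, -3.034]
ft_force: [-5.2, -0.4, 1.7]
finger_gap: -0.001
```

jog_arm --motion '[0.01, 0, 0, 0, 1, 0.02, 0, 0, 0, 1, 0.02, 0, 0, 0, 1]'

```text
t: 16.23
tcp_pos: [0.603, 0.1422, 0.1832]
tool_rot: [0.244, 1.564, -3.068]
ft_force: [-8.1, -0.2, 3.8]
finger_gap: 0.002
```

```bash
python3 tilt.py 6
```

```text
560 [0.16354384 0.00357504] tilt 99.2881457201565
scene 1 near-half z 0.4661
scene 2 near-half z 0.0045
scene 3 near-half z 0.0032
scene 4 near-half z 0.0033
top 1 near-half z 0.4575
top 2 near-half z 0.0053
top 3 near-half z 0.002
top 4 near-half z 0.0019
[0.60298327 0.14228013 0.18321882] [0.00180053 0.15809351 0.07521882] [-9.46185267 -0.65483773  4.16068287] 16.325
```

The cover is on its stop: 9 N with no further motion, and a tilt of about 99° (1.75 rad is 100.3°). Backing off and retreating up.

jog_arm --motion '[-0.1, 0.02, 0, 0, 1, -0.5, 0.09, 0, 0, 1, -1, 0.17, 0, 0, 1, -1, 0.17, 0.4, 0, 1, -1, 0.17, 0.9, 0, 1, -1, 0.17, 0.9, 0, 1]'

```text
t: 17.08
tcp_pos: [0.5095, 0.1601, 0.2783]
tool_rot: [-2.811, 1.558, 0.16]
ft_force: [0.0, -0.1, -1.0]
finger_gap: -0.003
```

jog_arm --motion '[-0.5, 0, 0.2, 0, 1, -1, 0, 0.4, 0, 1, -1, 0, 0.4, 0, 1, -1, 0, 0.4, 0, 1, -1, 0, 0.4, 0, 1]'

```text
t: 17.7
tcp_pos: [0.4072, 0.1593, 0.3124]
tool_rot: [0.63, 1.57, -2.683]
ft_force: [-0.2, -0.8, -0.2]
finger_gap: 0.003
```

```bash
python3 tilt.py 7; python3 - <<'E'
from h import *;import pickle
a=pickle.load(open("top.pkl","rb"))["pixels"];b=cv2.imread("pics/top7.png");cv2.imwrite("pics/d7.png",cv2.absdiff(a[:,:,::-1].copy(),b))
E
```

```text
556 [0.18059049 0.00283735] tilt 100.23674116611008
scene 1 near-half z None
scene 2 near-half z 0.0032
scene 3 near-half z 0.0031
scene 4 near-half z 0.003
top 1 near-half z -0.1019
top 2 near-half z 0.0022
top 3 near-half z 0.0022
top 4 near-half z 0.0021
[0.40710408 0.15927956 0.31244092] [-0.19411384  0.14150439  0.20444092] [-0.20152781  0.20191457  0.45154698] 17.8
```

View pics/scene7.png

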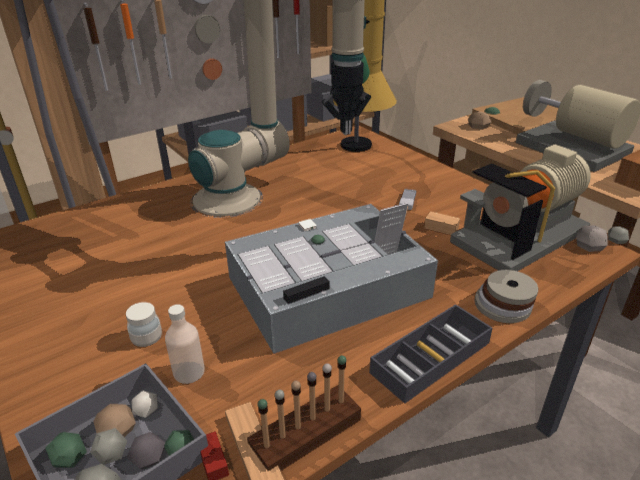

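View pics/top7.png

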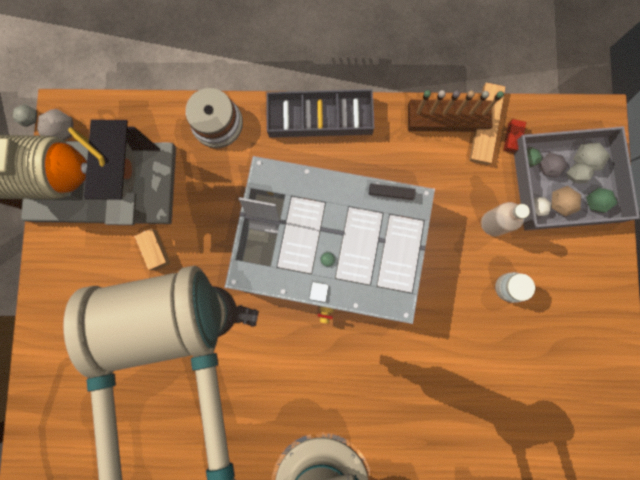

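Cover 1 stands open at 100.2° (1.75 rad). Covers 2 to 4 are flat, the stick, slab, stone, bottle, jar and block are at their starting pixels, and the arm is clear.

```bash
python3 -c "
from cell import hand_in;print(hand_in())"
```

```text
the job is handed in; nothing more can be done
None
```

Cover 1 was the loose one. It now stands fully open against its stop, and the job is handed in at about 18 s of the 58 s allowed.

- **Finding it:** I pressed the far ends in the order 4, 3, 2, 1. Covers 4, 3 and 2 held firm at 17, 11 and 11 N with no travel. Cover 1 sank about 4 mm under roughly 2 N.
- **Opening it:** I pressed its far end down to about 46°, then pushed it over from the near side with the closed fingertips. On the way, the lip caught a ledge on the fingers with 7 to 9 N upward, so I raised the tip 17 mm and carried on. At the stop the force rose to about 9 N with no further motion.
- **Last checks:** After the arm let go, the scene camera's depth reading gave a tilt of 100.2°, which matches the 1.75 rad stop. Covers 2 to 4 read flat in both views. The things on and around the tank look unmoved. The brush is the exception: the arm hid it in the last top view, though what shows of it in the scene view is unchanged and the arm never went near it. The gripper ended well clear, with a force reading near zero.

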